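Clamp the tube block in the shaker's cam nest

ROBOT

A 6-joint arm with a two-finger parallel gripper is mounted at the origin on the work surface. World frame = base frame: x ahead of the robot, y to its left, z up, the work surface at z = 0. Lengths are in m, angles in rad, forces in N, time in s.
With the tool pointing down it reaches from about 0.25 to 0.775 m from the base axis. Payload 4 kg.
Tool frame: the origin (TCP) lies between the finger pads; the fingertips stand 8 mm ahead of it and the grasp point (between the pads) lies 11 mm behind it (arm.finger_overhang is the distance from the TCP to the fingertips, in m); y points along the fingers, z is the direction in which the jaws open and shut, and the axes are right-handed (so a half turn about y gives the same grasp; the last joint's range is limited). The gripper opens to 94 mm and grips with 3 to 60 N. Pads are 16 mm wide; open, the fingers measure 119 mm over their backs; the gripper's body (75 mm by 177 mm) begins 78 mm behind the grasp point.
Start: joints at [1.196, 0.087, 1.371, -0, 1.684, -0.103], TCP at [0.148, 0.53, 0.176] pointing down, gripper open.
Joint ranges: [-3.1, 3.1], [-0.76, 2.03], [0.27, 2.55], [-1.08, 4.22], [0.17, 2.65], [-2.57, 2.57]. Speed limits (rad/s): [2.79, 2.79, 3.14, 3.14, 3.14, 3.14].

INTERFACE

Orientations are given as a rotation vector (axis times angle).
In Python, from rig import arm gives the robot as it stands.
- The arm moves only by the tool carry_out, never from a script. Its argument "steps" is text: rows parted by semicolons, each of 4 numbers parted by spaces: the shift along the tool's x, y, z in m, then the turn about the tool's y in units of 6 degrees (1.0 is 6 degrees). A call has 1 to 10 rows; each row shifts and turns the commanded pose from where the row before left it, along the tool's axes as they then stand; what a row does not reach is not made up. A row lasts 1/12 s, in which the tool goes at most 41.7 mm and 7.16 degrees, less where a joint would pass 70% of its speed; a pose out of reach is approached as far as the arm can. A call with a gripper value outside its range is refused whole. "fingers" is the opening, from 0 (shut) to 1 (fully open), set as the call begins (left out, the last holds). The fingers move at their own pace and stop on an object; "grip_force" is the grip in N (left out, the last holds). Time passes only in rows, so rows that do not move let the fingers close. It gives the time, the measured TCP pose, the force and the opening at its end, in the units of the state.
- arm.sense(): the state, without advancing time (a new reading comes with each control period).
- arm.capture(name): name is "side" or "top" or "wrist"; returns (picture, depth): 400x640x3 uint8, red, green, blue; 400x640 float32, m along the optical axis (not along the pixel's ray), 0 where there is no reading.
- arm.calibration(name): a dict with "mtx" (3x3 intrinsics, pixels), "position" and "attitude" of the camera in the world. Camera axes: x right, y down, z forward; pixel columns grow to the right and rows downward; lengths in m; the calibration is good to about 2 mm. A picture is of the moment at which its call begins: read the wrist's pose just before it. calibration takes no time and is no camera call; for the wrist camera it gives the pose at the moment of the call.
- arm.hand_in(): hands the job in, once; it reports no verdict.
The state is a dict: "t": time; "joints": joint angles; "joint_velocities": joint speeds; "joint_torque": joint torques, N m; "position": TCP position; "tcp_rot": TCP orientation; "contact_force": force on the tool from outside, world axes, zero at the start; "ft_torque": the same for the moment, N m; "gripper_width": finger opening in m.
Only numpy, scipy, OpenCV 4.12 (cv2) and the standard library are available. Lean on these libraries where they do the work, as an engineer would, in place of code of your own. Each camera call takes 0.05 s, during which the arm holds its last target.

TASK

Get the tube block ready for shaking: slide it gently along the nest until it is fully home against the end stop, then, with a light grip and without forcing it, crank the clamp's handle clockwise (seen from above) until the follower rolls onto the cam's flat dwell and rests there, so that the jaw holds the block by itself when you let go. Leave everything else on and around the shaker where it is.

Things in the scene. Friction and masses are not known exactly. Their poses are not given: they have to be found in the camera images.
- shaker: Grey shaker fixed on the bench, 330 x 380 mm, with a cam-clamp nest on its platform (100 mm high). Origin: footprint centre on the bench; x from the control panel (robot side) to the far side, y left, z up; turned up to 0.3 rad. In its frame: nest floor z = 108 mm, face of the rigid side fence (30 mm high) y = +68 mm, nest open to -x. The jaw slides along +y.
- tube_block: Blue block, 100 (x) x 76 (y) x 45 mm high, with orange-capped tubes up to 74 mm above its underside; 0.5 to 0.85 kg. Origin: centre of its underside. It stands loose on the nest floor between jaw and fence, 10 to 40 mm short of the end stop; its near (-x) face is free to push on. Sliding takes 4 to 9 N.
- end_stop (a point): Middle of the face of the rigid steel end stop at nest floor height (stop 66 mm wide, 30 mm high). Axes as the shaker's. The block goes along +x until its far face lies on this face; the block's origin is then 50 mm on the -x side of this point (in y, level with it once clamped).
- crank_axis (a point): Vertical axis of the camshaft, 85 mm above the nest floor, level with the middle of the crank grip. On it, near the nest floor, the brass plate cam. Clockwise from above, the follower meets: base circle (jaw open), a long steady rise, the flat dwell (45 degrees, rim painted green on top), then a steep flank where the jaw snaps open. The shaft turns without end; one turn brings all back.
- crank: Steel crank arm, 65 mm from shaft axis to grip axis, clamped on the camshaft at any angle, different each time, so its position does not tell where the dwell is: 130 to 285 degrees of clockwise turning lead to the middle of the dwell. Origin on the shaft axis, 37 mm above the nest floor; x along the arm to the grip, z up. Arm top 54 mm above the nest floor.
- knob_grip (a point): Middle of the black crank grip, an upright cylinder, 22 mm diameter, reaching 24 mm above and 30 mm below this point, free to spin on its pin (hold it, with 15 to 30 N, without turning the hand). Tangential load felt here: under 3 N with the jaw open, climbing to 7 to 10 N on the rise, falling within a few degrees below 3 N in the dwell, reversed past it. Let go on the loaded rise, it runs back; in the dwell it stays.
- jaw: Steel jaw plate, 86 x 10 x 30 mm, pushed along the shaker's +y by the cam follower through stiff springs; presses the block on the fence. Origin: bottom middle of its face. It moves 10 mm from open to touching the clamped block, stops there, and only then are the springs squeezed (about 40 N in the dwell): its position does not show when the dwell is reached.
- tube_rack: Bystander: red rack, 110 x 160 mm, with orange-capped tubes, 122 mm high, left of the shaker. Origin under its centre; leave it alone.
- amber_bottle: Bystander: amber glass bottle with blue cap, 72 mm diameter, 150 mm high, right of the shaker. Origin under its centre; leave it alone.
- beaker: Bystander: clear glass beaker, 70 mm diameter, 85 mm high, right of the shaker. Origin under its centre; leave it alone.
- tip_box: Bystander: green pipette-tip box, 120 x 82 x 57 mm, left of the shaker. Origin under its centre; leave it alone.
- weight: Bystander: steel balance weight, 44 mm diameter, 30 mm high, on the platform beyond the fence. Origin under its centre; leave it alone.
- lost_cap: Bystander: single orange tube cap, 20 mm diameter, 16 mm high, on the platform beyond the fence. Origin under its centre; leave it alone.
- timer: Bystander: white lab timer, 70 x 62 x 18 mm, on the bench left of the robot. Origin under its centre; leave it alone.

How it is judged:
By the outcome, as a careful person would: the job done as asked, in the order asked, and still so for the second after the job is handed in, with the robot touching nothing.
It also fails if it takes over 64 s, if anything falls off the work surface, if the arm or the gripper's body presses on something with over 40 N, if the wrist force passes 120 N, or if a joint passes its speed limit or range.

## Working session

There is one attempt and no reset: what is moved stays moved. The work goes in short steps, Python scripts to look and compute and a tool call to move; the robot and the scene stay as the last step left them, time stands still between calls to the robot, and variables do not carry over. Pictures are saved under pics/ and viewed, and the job is handed in when it is done.

Besides the shell and the picture viewer there is one more tool, called after ">>>" by a JSON object that holds its "api" and its "payload". carry_out: Moves the arm, as the interface text tells. Its arguments: {"type":"object","properties":{"steps":{"type":"string"},"fingers":{"type":"number"},"grip_force":{"type":"number"}},"required":["steps"]}

```bash
ls; mkdir -p pics; cat > h.py <<'E'
import numpy as np, cv2
from rig import arm
from scipy.spatial.transform import Rotation as R
def cap(n,f):
    c=arm.calibration(n); p,d=arm.capture(n)
    cv2.imwrite(f'pics/{f}.png',p[:,:,::-1]); np.savez(f'pics/{f}.npz',p=p,d=d,K=c['mtx'],pos=c['position'],att=np.array(c['attitude']))
    return p,d,c
def load(f):
    z=np.load(f'pics/{f}.npz'); return z
def Rm(a):
    a=np.array(a); return a if a.shape==(3,3) else R.from_rotvec(a).as_matrix()
def pt(z,u,v,h=None,r=0):
    K=z['K'];M=Rm(z['att']);o=z['pos']
    ray=M@np.linalg.inv(K)@np.array([u,v,1.])
    if h is not None: return o+ray*(h-o[2])/ray[2]
    d=z['d'][int(v)-r:int(v)+r+1,int(u)-r:int(u)+r+1]; d=np.median(d[d>0])
    return o+ray*d
def proj(z,P):
    c=Rm(z['att']).T@(np.array(P)-z['pos']); c=z['K']@c; return c[:2]/c[2]
def cloud(z):
    K=z['K'];v,u=np.mgrid[:400,:640];d=z['d']
    P=np.stack([(u-K[0,2])/K[0,0]*d,(v-K[1,2])/K[1,1]*d,d],-1)
    return P@Rm(z['att']).T+z['pos']
def st():
    s=arm.sense()
    for k in ('t','position','tcp_rot','contact_force','gripper_width','joints'): print(k,np.round(s[k],4))
    print(np.round(R.from_rotvec(s['tcp_rot']).as_matrix(),3))
E
python3 - <<'E'
from h import *
st()
for n in('side','top'):
    p,d,c=cap(n,n+'0'); print(n,c['position'],c['attitude'],c['mtx'])
E
```

```text
pics
t 0.0
position [0.1474 0.5292 0.1752]
tcp_rot [-1.5624  0.2139 -0.213 ]
contact_force [-0.6722 -0.7565  0.2686]
gripper_width 0.0937
joints [ 1.1959  0.088   1.3723  0.      1.6836 -0.1031]
[[ 0.963 -0.001  0.269]
 [-0.269 -0.002  0.963]
 [-0.    -1.    -0.002]]
side [ 0.35409868 -1.02952899  0.96905429] [-2.24525863  0.14250023 -0.03620357] [[399.43832125   0.         313.2255053 ]
 [  0.         399.43832125 211.07737009]
 [  0.           0.           1.        ]]
top [2.33880708e-01 5.24992267e-04 1.08771569e+00] [-2.04229222  2.14214793 -0.25724905] [[366.58877857   0.         317.09855467]
 [  0.         366.58877857 201.14513728]
 [  0.           0.           1.        ]]
```

View pics/top0.png

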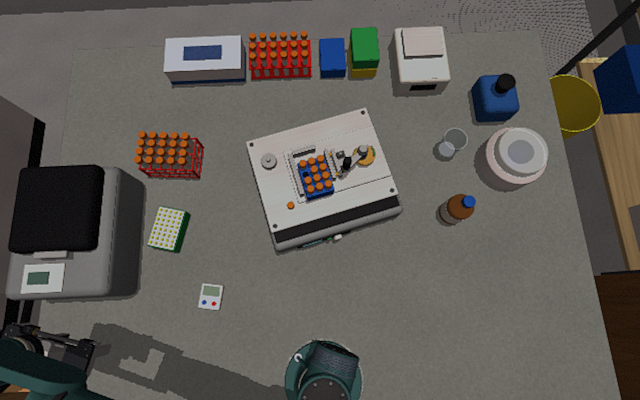

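View pics/side0.png

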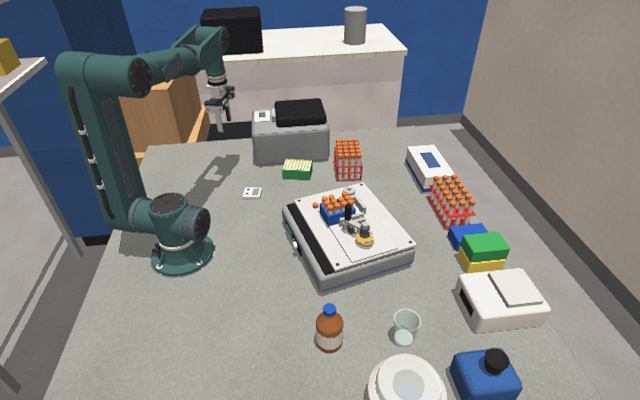

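```bash
python3 - <<'E'
from h import *
z=load('top0'); p=z['p'][:,:,::-1]
cv2.imwrite('pics/t0c.png',cv2.resize(p[100:255,235:410],None,fx=4.5,fy=3.8*4.5/3.8*0.86,interpolation=cv2.INTER_CUBIC)[:600])
z=load('side0'); p=z['p'][:,:,::-1]
cv2.imwrite('pics/s0c.png',cv2.resize(p[175:290,275:425],None,fx=5,fy=5,interpolation=cv2.INTER_CUBIC))
z=load('top0')
for u,v in [(250,143),(363,111),(275,226),(390,190),(363,148),(268,160),(290,205)]: print(u,v,pt(z,u,v,r=1))
E
```

```text
250 143 [0.66118502 0.17886891 0.10020688]
363 111 [ 0.74520503 -0.15480277  0.10232175]
275 226 [0.41417202 0.11118802 0.10188571]
390 190 [ 0.5007497  -0.21151934  0.10116859]
363 148 [ 0.59862841 -0.13456813  0.17793831]
268 160 [0.59539718 0.12383313 0.12969058]
290 205 [0.46777636 0.06766763 0.11536672]
```

View pics/t0c.png

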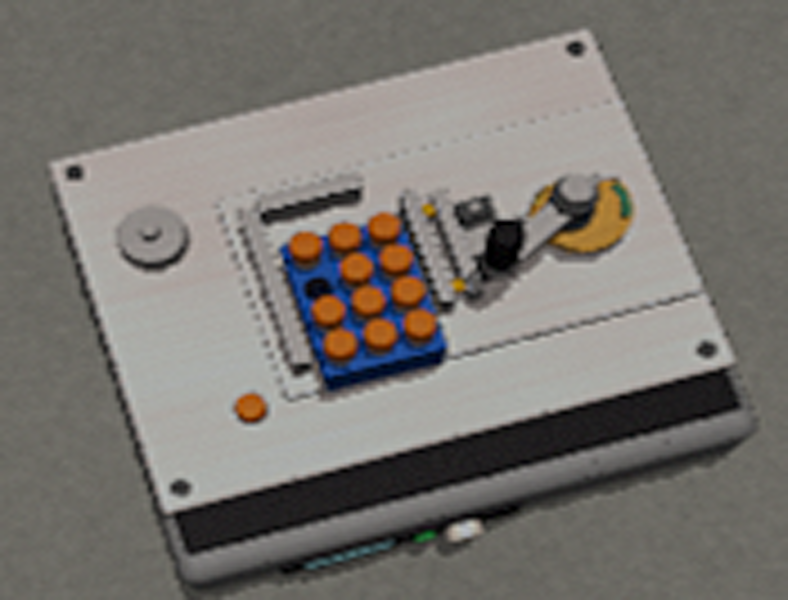

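View pics/s0c.png

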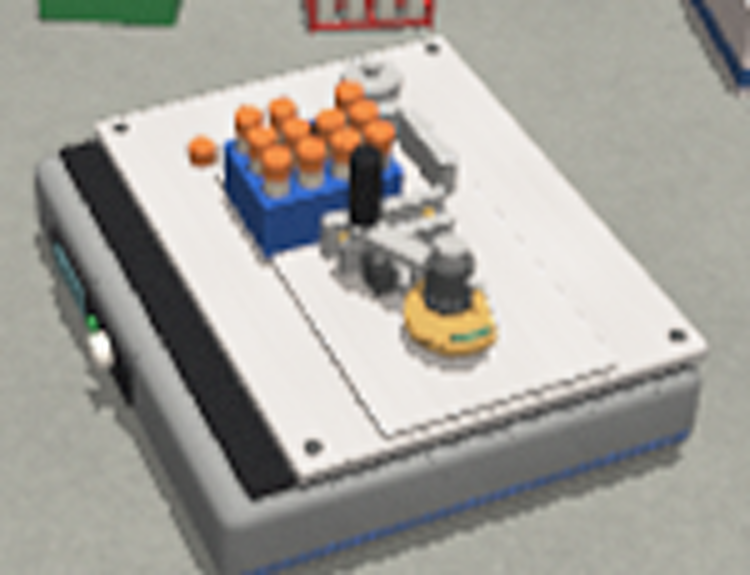

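```bash
python3 - <<'E'
from h import *
z=load('top0')
s=lambda x,y:(235+x/4.5,100+y/3.87)
B=np.array([pt(z,*s(*q),h=.1005)[:2] for q in[(74,173),(576,48),(180,488),(707,349)]]);print(B)
y1=B[0]-B[1];y2=B[2]-B[3];x1=B[0]-B[2];x2=B[1]-B[3]
for v in(y1,y2):print(np.linalg.norm(v),np.arctan2(-v[0],v[1]))
for v in(x1,x2):print(np.linalg.norm(v),np.arctan2(v[1],v[0]))
print(B.mean(0))
P=cloud(z)
# knob & others
for n,q,h in [('shaft',(578,188),.178),('knobtop',(506,232),.217)]: print(n,pt(z,*s(*q),h=h),pt(z,*s(*q),r=1))
c=arm.calibration('wrist');print(c)
E
```

```text
[[ 0.65557514  0.17466339]
 [ 0.74162028 -0.15473901]
 [ 0.41415378  0.11134888]
 [ 0.50012291 -0.21749706]]
0.3404551495409871 0.25550662604769253
0.339897547386678 0.2557040255067329
0.2495856589602241 0.2564812523316744
0.24951864284926045 0.25424677567587883
[ 0.57786803 -0.02155595]
shaft [ 0.59691129 -0.13560784  0.178     ] [ 0.59708537 -0.13567311  0.17756378]
knobtop [ 0.55283132 -0.08720969  0.217     ] [ 0.55246388 -0.08710862  0.21800308]
{'mtx': array([[330.75980099,   0.        , 321.30692577],
       [  0.        , 330.75980099, 205.51791987],
       [  0.        ,   0.        ,   1.        ]]), 'position': array([0.07546288, 0.54921094, 0.38365797]), 'attitude': array([2.32767577, 1.76898632, 0.23125852])}
```

```bash
cat >> h.py <<'E'
PSI=0.2555
XS=np.array([np.cos(PSI),np.sin(PSI),0]);YS=np.array([-np.sin(PSI),np.cos(PSI),0])
O=np.array([.5779,-.0216,0])
def toS(P): D=np.asarray(P)-O; return np.stack([D@XS,D@YS,D[...,2]],-1)
def toW(a): return O+XS*a[0]+YS*a[1]+np.array([0,0,a[2]])
def rect(z,h,x=(-.16,.14),y=(-.19,.19),s=2000):
    # ortho-ish rectified view at height h in shaker frame; up = +x, left=+y
    c=[(x[1],y[1]),(x[1],y[0]),(x[0],y[0]),(x[0],y[1])]
    src=np.float32([proj(z,toW((a,b,h))) for a,b in c]); W=int((y[1]-y[0])*s);H=int((x[1]-x[0])*s)
    M=cv2.getPerspectiveTransform(src,np.float32([(0,0),(W,0),(W,H),(0,H)]))
    return cv2.warpPerspective(z['p'][:,:,::-1],M,(W,H),flags=cv2.INTER_CUBIC)
E
python3 - <<'E'
from h import *
z=load('top0'); S=toS(cloud(z)); p=z['p'].astype(int)
blue=(p[...,2]>p[...,0]+40)&(abs(S[...,0])<.16)&(abs(S[...,1])<.15)&(S[...,2]>.14)
Q=S[blue];print(len(Q),np.percentile(Q,[1,50,99],axis=0))
org=(p[...,0]>p[...,2]+100)&(abs(S[...,0])<.16)&(abs(S[...,1])<.15)&(S[...,2]>.17)
Q=S[org];print(len(Q),np.percentile(Q,[1,50,99],axis=0))
s=lambda x,y:(235+x/4.5,100+y/3.87)
for n,q,h in [('shaft',(578,188),.178),('knob',(506,232),.217),('stopL',(262,205),.138),('stopR',(362,180),.138),('stopLb',(264,220),.108),('blk nl',(328,378),.153),('blk nr',(443,347),.153),('blk fl',(284,243),.153),('fenceN',(300,370),.138),('fenceF',(250,200),.138),('green',(625,197),.12)]: print(n,toS(pt(z,*s(*q),h=h)),toS(pt(z,*s(*q))))
E
```

```text
349 [[-0.0877088  -0.0107072   0.1442825 ]
 [-0.04936332  0.03759293  0.15277353]
 [ 0.00767931  0.0647261   0.17521512]]
387 [[-0.08147916 -0.00364467  0.17724643]
 [-0.04590361  0.0261896   0.18197763]
 [ 0.00566435  0.05917469  0.18561923]]
shaft [-0.01041898 -0.11511151  0.178     ] [-0.01034379 -0.11516454  0.17778412]
knob [-0.04083636 -0.05714422  0.217     ] [-0.04121096 -0.05692777  0.21813877]
stopL [0.04933264 0.064095   0.138     ] [0.04933925 0.06409422 0.13798333]
stopR [ 4.91589303e-02 -8.57544806e-05  1.38000000e-01] [ 0.06084702 -0.00345278  0.10851059]
stopLb [0.04960656 0.06481129 0.108     ] [0.04319758 0.06555171 0.124661  ]
blk nl [-0.08846822  0.06343139  0.153     ] [-0.08817578  0.06337638  0.15185528]
blk nr [-0.08776556 -0.00752831  0.153     ] [-0.08839108 -0.00722566  0.15544133]
blk fl [0.01236866 0.06019489 0.153     ] [0.02973854 0.05773203 0.10519511]
fenceN [-0.07417617  0.07695077  0.138     ] [-0.07155961  0.07662614  0.12818115]
fenceF [0.0551877  0.07004923 0.138     ] [0.06692926 0.06887334 0.10884268]
green [-0.0056308  -0.15509043  0.12      ] [-0.01026946 -0.15129098  0.13395677]
```

>>> {"api": "carry_out", "payload": {"steps": "0.0 0 0 -1; 0 0 0 -1; 0 0 0 -1; 0 0 0 -1; 0 0 0 -1", "fingers": 0}}

```text
t: 0.52
position: [0.1475, 0.5295, 0.1757]
tcp_rot: [-1.562, -0.201, 0.202]
contact_force: [0.0, -0.0, -0.6]
gripper_width: 0.0642
```

```bash
python3 - <<'E'
from h import *
s=arm.sense();print(np.round(R.from_rotvec(s['tcp_rot']).as_matrix(),4),toS(s['position']))
c=arm.calibration('wrist');print(toS(c['position']),R.from_rotvec(c['attitude']).as_matrix()[:,2])
E
```

```text
[[ 9.672e-01 -5.000e-04 -2.542e-01]
 [ 2.542e-01 -1.200e-03  9.672e-01]
 [-7.000e-04 -1.000e+00 -1.000e-03]] [-0.27713256  0.64194975  0.17568097]
[-0.35206282  0.64132989  0.38405074] [ 0.2500411   0.06554536 -0.96601411]
```

>>> {"api": "carry_out", "payload": {"steps": "0.01 -0.035 -0.01 0; 0.01 -0.035 -0.01 0; 0.01 -0.035 -0.02 0; 0.01 0 -0.04 0; 0.01 0 -0.04 0; 0.01 0 -0.04 0; 0.01 0 -0.04 0; 0.01 0 -0.04 0; 0.01 0 -0.04 0; 0.01 0 -0.04 0"}}

```text
t: 1.35
position: [0.3244, 0.243, 0.281]
tcp_rot: [-1.562, -0.198, 0.198]
contact_force: [0.7, -0.2, -0.0]
gripper_width: 0.0006
```

>>> {"api": "carry_out", "payload": {"steps": "0.005 0 -0.04 0; 0.005 0 -0.04 0; 0.005 0 -0.04 0; 0.005 0 -0.04 0; 0.005 0 -0.04 0; 0.002 0 -0.04 0; 0 0 -0.04 0; 0 0 -0.04 0; 0 0 -0.04 0; 0 0 0 0"}}

```text
t: 2.18
position: [0.4404, -0.1031, 0.2793]
tcp_rot: [-1.564, -0.188, 0.194]
contact_force: [-0.8, 0.6, -1.2]
gripper_width: 0.0007
```

```bash
python3 - <<'E'
from h import *
s=arm.sense();print(toS(s['position']),s['t'])
cap('wrist','w1')
E
```

```text
[-0.15364089 -0.04408759  0.27925304] 2.1833
```

View pics/w1.png

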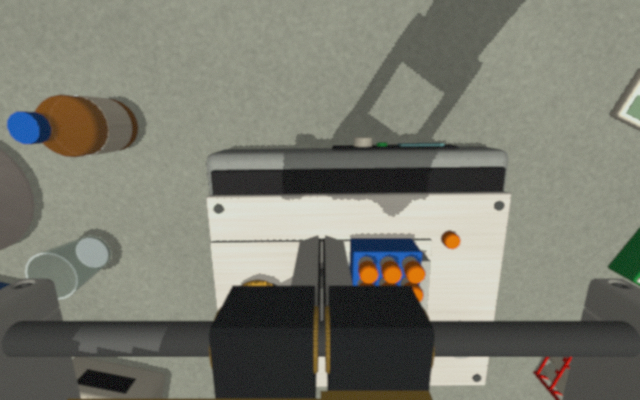

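>>> {"api": "carry_out", "payload": {"steps": "0.04 0 0 0; 0.04 0 0 0; 0.04 0 0 0; 0.04 0 0 0; 0.03 0 0 0; 0 0 0 0; 0 0 0 0"}}

```text
t: 2.82
position: [0.6243, -0.0476, 0.2789]
tcp_rot: [-1.56, -0.197, 0.204]
contact_force: [-1.1, -0.2, 0.5]
gripper_width: 0.0003
```

```bash
python3 - <<'E'
from h import *
s=arm.sense();print(toS(s['position']),s['t'])
cap('wrist','w2')
z=load('w2')
cv2.imwrite('pics/w2r.png',rect(z,.138))
E
```

```text
[ 0.03837219 -0.03685226  0.27886258] 2.8167
```

View pics/w2.png

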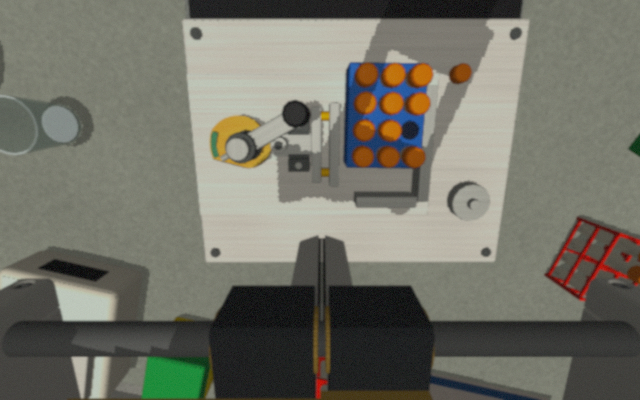

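View pics/w2r.png

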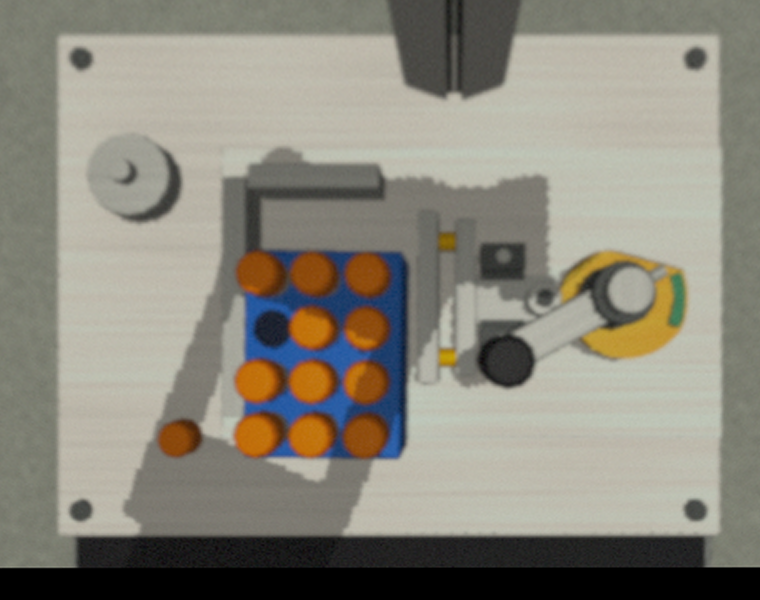

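```bash
python3 - <<'E'
from h import *
z=load('w2')
for h in(.153,.217,.12):cv2.imwrite(f'pics/w2r{int(h*1000)}.png',rect(z,h,x=(-.11,.07),y=(-.17,.08),s=3200))
S=toS(cloud(z)); p=z['p'].astype(int)
m=(abs(S[...,2]-.217)<.004)&(S[...,1]<-.02)&(S[...,1]>-.19)&(abs(S[...,0])<.12)&(np.mgrid[:400,:640][0]<230); Q=S[m];print('knob',len(Q),Q.mean(0),(Q.min(0)+Q.max(0))/2)
for lo,hi in((.17,.19),):
  m=(S[...,2]>lo)&(S[...,2]<hi)&(S[...,1]<-.09)&(S[...,1]>-.19)&(abs(S[...,0])<.12)&(np.mgrid[:400,:640][0]<230); Q=S[m];print('shaft',len(Q),Q.mean(0),(Q.min(0)+Q.max(0))/2)
m=(abs(S[...,2]-.153)<.004)&(abs(S[...,0])<.12)&(S[...,1]>-.02)&(S[...,1]<.08)&(p[...,2]>p[...,0]+15);Q=S[m];print('blk',np.percentile(Q,[0.5,99.5],axis=0))
m=(abs(S[...,2]-.138)<.003)&(S[...,0]>.03)&(S[...,0]<.07)&(abs(S[...,1])<.06)&(np.mgrid[:400,:640][0]<230);Q=S[m];print('stop',np.percentile(Q,[1,99],axis=0))
m=(abs(S[...,2]-.100)<.004)&(np.mgrid[:400,:640][0]<230)&(abs(S[...,0])<.13)&(abs(S[...,1])<.17);print('plat z',np.median(S[m][:,2]))
E
```

```text
knob 565 [-0.03952445 -0.05793865  0.21640604] [-0.03938769 -0.05813976  0.21609792]
shaft 409 [-0.00874091 -0.11456543  0.17748269] [-0.00861319 -0.11522753  0.17486754]
blk [[-0.08618939 -0.01194341  0.15059784]
 [ 0.01214445  0.06336754  0.15527935]]
stop [[ 0.03113367 -0.02660851  0.13521082]
 [ 0.05845997  0.05950357  0.1401301 ]]
plat z 0.10005017552868356
```

View pics/w2r153.png

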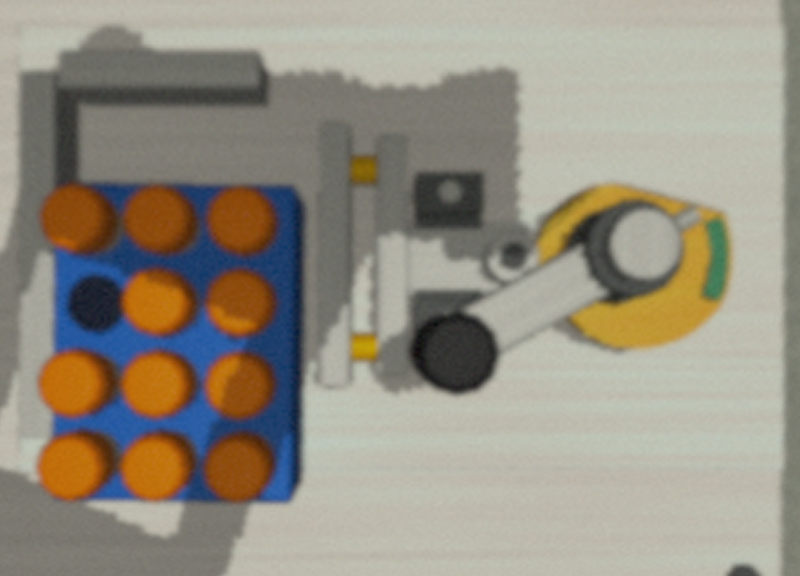

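View pics/w2r217.png

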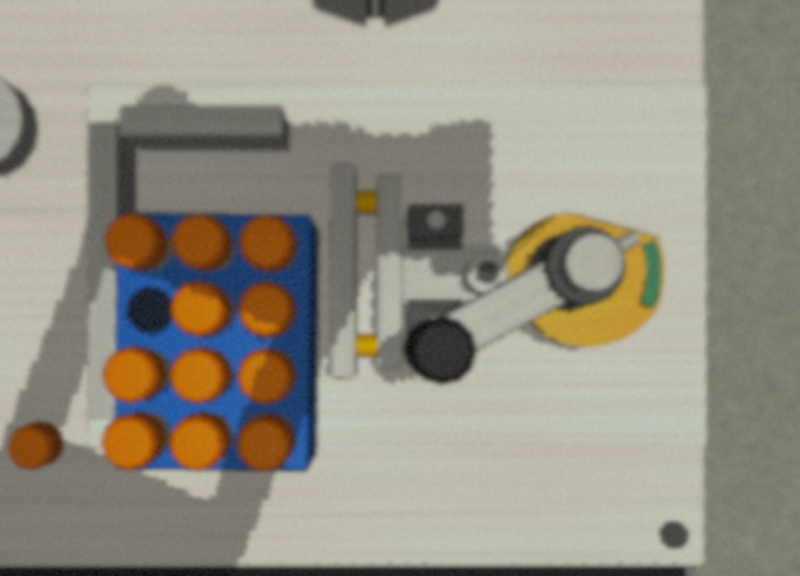

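View pics/w2r120.png

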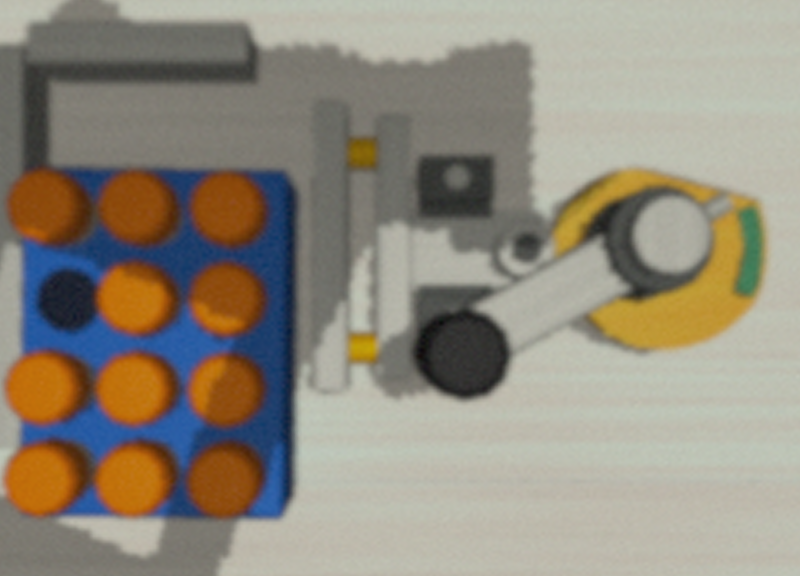

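>>> {"api": "carry_out", "payload": {"steps": "-0.04 0 0.016 0; -0.04 0 0.016 0; -0.04 0 0.016 0; -0.039 0 0.016 0; 0 0.03 0 0; 0 0.03 0 0; 0 0.03 0 0; 0 0.03 0 0; 0 0.016 0 0; 0 0 0 0"}}

```text
t: 3.7
position: [0.4546, -0.0273, 0.1421]
tcp_rot: [-1.56, -0.193, 0.202]
contact_force: [-0.5, -0.3, 0.8]
gripper_width: 0.0004
```

```bash
python3 - <<'E'
from h import *
s=arm.sense();print(toS(s['position']),s['t'],s['contact_force'])
cap('wrist','w3')
E
```

```text
[-0.1207456   0.0256755   0.14208291] 3.7 [-0.5309929  -0.34061117  0.84210529]
```

View pics/w3.png

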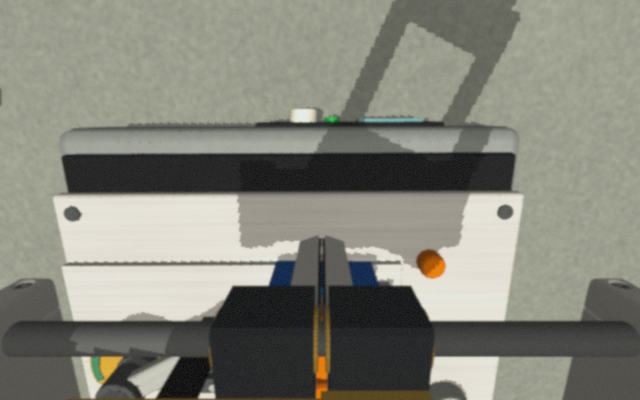

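>>> {"api": "carry_out", "payload": {"steps": "0.008 0 0 0; 0.006 0 0 0; 0.004 0 0 0; 0.002 0 0 0; 0.002 0 0 0; 0.002 0 0 0; 0.002 0 0 0; 0.002 0 0 0"}}

```text
t: 4.42
position: [0.4839, -0.0216, 0.1458]
tcp_rot: [-1.563, -0.193, 0.202]
contact_force: [-6.2, -2.0, 4.7]
gripper_width: 0.0007
```

```bash
cat > s.py <<'E'
from h import *
s=arm.sense();f=np.array(s['contact_force']);print('S',np.round(toS(s['position']),4),'t',s['t'],'F x,y,z in S',np.round([f@XS,f@YS,f[2]],2))
E
python3 s.py
```

```text
S [-0.0909  0.0237  0.1458] t 4.4167 F x,y,z in S [-6.48 -0.38  4.7 ]
```

>>> {"api": "carry_out", "payload": {"steps": "0.002 0 0 0; 0.002 0 0 0; 0.002 0 0 0"}}

```text
t: 4.67
position: [0.4897, -0.0202, 0.1457]
tcp_rot: [-1.563, -0.193, 0.201]
contact_force: [-6.6, -1.3, 5.2]
gripper_width: 0.0002
```

```bash
python3 s.py; python3 - <<'E'
from h import *
cap('side','s3');z=load('s3');u,v=proj(z,toW((-.05,0,.15))).astype(int)
cv2.imwrite('pics/s3c.png',cv2.resize(z['p'][v-60:v+50,u-70:u+90,::-1],None,fx=5,fy=5,interpolation=cv2.INTER_CUBIC))
E
```

```text
S [-0.085   0.0237  0.1457] t 4.6667 F x,y,z in S [-6.75  0.45  5.19]
```

View pics/s3c.png

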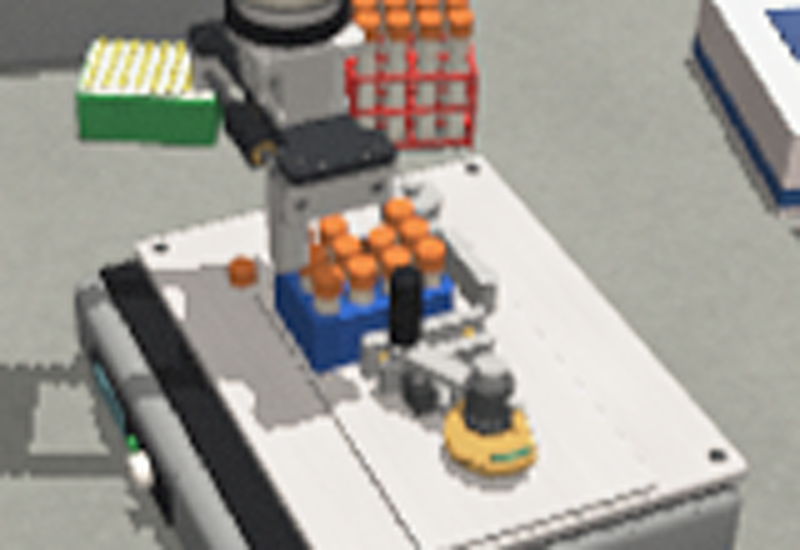

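>>> {"api": "carry_out", "payload": {"steps": "-0.003 0 0 0; -0.005 0 0 0; -0.006 0 0 0; 0 0 0 0"}}

```text
t: 5.05
position: [0.4774, -0.0232, 0.1453]
tcp_rot: [-1.562, -0.197, 0.197]
contact_force: [-0.4, -0.1, -0.2]
gripper_width: 0.0007
```

```bash
python3 s.py; python3 - <<'E'
from h import *
cap('wrist','w4')
st()
E
```

```text
S [-0.0976  0.0239  0.1453] t 5.05 F x,y,z in S [-0.42 -0.04 -0.19]
t 5.1
position [ 0.4779 -0.0231  0.1454]
tcp_rot [-1.5616 -0.1979  0.197 ]
contact_force [ 0.6784 -1.0387  0.2884]
gripper_width 0.0002
joints [-1.6700e-01 -6.5400e-02  1.5861e+00  3.0000e-04  1.6205e+00 -1.9893e+00]
[[ 0.969  0.001 -0.249]
 [ 0.249  0.     0.969]
 [ 0.001 -1.     0.   ]]
```

View pics/w4.png

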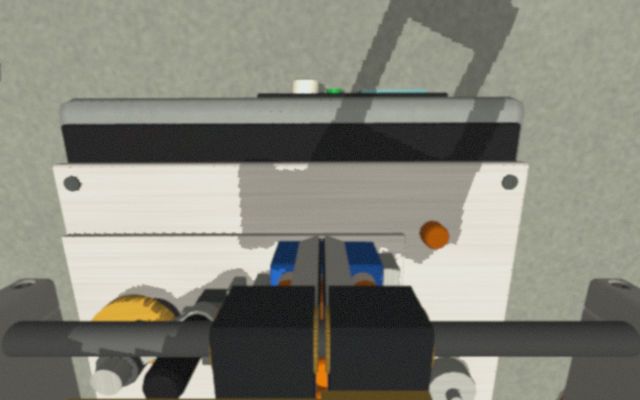

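```bash
cat >> h.py <<'E'
def blk(z):
    S=toS(cloud(z)); p=z['p'].astype(int)
    m=(abs(S[...,2]-.153)<.004)&(abs(S[...,0])<.12)&(S[...,1]>-.03)&(S[...,1]<.08)&(p[...,2]>p[...,0]+15)
    Q=S[m];print('blk',len(Q),np.round(np.percentile(Q,[0.5,99.5],axis=0),4))
E
python3 - <<'E'
from h import *
blk(load('w4'));blk(load('w3'))
z=load('w4');cv2.imwrite('pics/w4r.png',rect(z,.153,x=(-.13,.0),y=(-.1,.08),s=4000))
E
```

```text
blk 899 [[-0.0795 -0.0112  0.1491]
 [-0.0635  0.0641  0.1547]]
blk 53 [[-0.088  -0.0091  0.1491]
 [-0.0864  0.0622  0.1514]]
```

View pics/w4r.png

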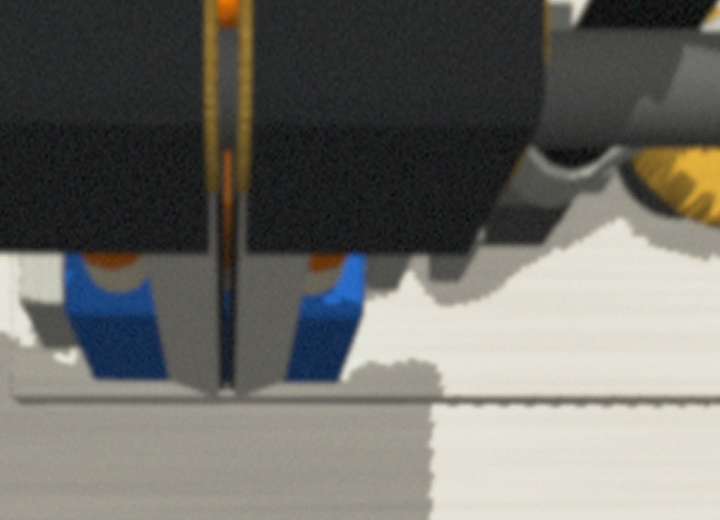

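>>> {"api": "carry_out", "payload": {"steps": "0.004 0 0 0; 0.004 0 0 0; 0.003 0 0 0; 0.002 0 0 0; 0.002 0 0 0; 0.002 0 0 0; 0.002 0 0 0; 0.002 0 0 0; 0.002 0 0 0; 0.002 0 0 0"}}

```text
t: 5.93
position: [0.5007, -0.0172, 0.1453]
tcp_rot: [-1.562, -0.194, 0.201]
contact_force: [-5.4, -1.3, 3.0]
gripper_width: 0.0005
```

```bash
python3 s.py
```

```text
S [-0.0735  0.0237  0.1453] t 5.9333 F x,y,z in S [-5.57  0.11  3.01]
```

Remaining about 12 mm.

>>> {"api": "carry_out", "payload": {"steps": "0.002 0 0 0; 0.002 0 0 0; 0.002 0 0 0; 0.002 0 0 0"}}

```text
t: 6.27
position: [0.5085, -0.0152, 0.1453]
tcp_rot: [-1.562, -0.194, 0.201]
contact_force: [-5.8, -1.4, 3.2]
gripper_width: 0.0007
```

>>> {"api": "carry_out", "payload": {"steps": "0.001 0 0 0; 0.001 0 0 0; 0.001 0 0 0"}}

```text
t: 6.52
position: [0.5114, -0.0145, 0.1453]
tcp_rot: [-1.562, -0.194, 0.201]
contact_force: [-5.4, -3.0, 2.9]
gripper_width: 0.0006
```

```bash
python3 s.py
```

```text
S [-0.0626  0.0237  0.1453] t 6.5167 F x,y,z in S [-6.01 -1.54  2.95]
```

>>> {"api": "carry_out", "payload": {"steps": "0.001 0 0 0; 0.001 0 0 0"}}

```text
t: 6.68
position: [0.5132, -0.014, 0.1453]
tcp_rot: [-1.562, -0.194, 0.201]
contact_force: [-6.3, -1.7, 3.0]
gripper_width: 0.0003
```

>>> {"api": "carry_out", "payload": {"steps": "0.001 0 0 0"}}

```text
t: 6.77
position: [0.5143, -0.0138, 0.1453]
tcp_rot: [-1.562, -0.194, 0.201]
contact_force: [-5.9, -1.9, 3.6]
gripper_width: 0.0005
```

>>> {"api": "carry_out", "payload": {"steps": "0.001 0 0 0"}}

```text
t: 6.85
position: [0.5143, -0.0137, 0.1453]
tcp_rot: [-1.562, -0.192, 0.203]
contact_force: [-9.0, -3.4, 4.8]
gripper_width: 0.0006
```

```bash
python3 s.py
```

```text
S [-0.0595  0.0237  0.1453] t 6.85 F x,y,z in S [-9.61 -1.04  4.82]
```

>>> {"api": "carry_out", "payload": {"steps": "0.001 0 0 0; 0 0 0 0"}}

```text
t: 7.02
position: [0.5145, -0.0141, 0.1453]
tcp_rot: [-1.563, -0.19, 0.204]
contact_force: [-9.7, -3.3, 5.7]
gripper_width: 0.0005
```

```bash
python3 s.py
```

```text
S [-0.0595  0.0233  0.1453] t 7.0167 F x,y,z in S [-10.2   -0.78   5.73]
```

>>> {"api": "carry_out", "payload": {"steps": "-0.006 0 0 0; -0.012 0 0 0; -0.02 0 0 0; 0 -0.035 0 0; 0 -0.035 0 0; 0 -0.035 0 0; 0 -0.035 0 0; 0.04 0 -0.012 0; 0.04 0 -0.012 0; 0.04 0 -0.012 0"}}

```text
t: 7.85
position: [0.6083, -0.027, 0.2876]
tcp_rot: [-1.563, -0.202, 0.194]
contact_force: [-0.0, -0.3, -0.2]
gripper_width: 0.0005
```

>>> {"api": "carry_out", "payload": {"steps": "0.025 0 -0.02 0; 0.0 0 -0.01 0; 0 0 0 0"}}

```text
t: 8.1
position: [0.639, -0.0517, 0.282]
tcp_rot: [-1.561, -0.193, 0.2]
contact_force: [-1.3, 0.0, -0.6]
gripper_width: 0.0002
```

```bash
python3 s.py; python3 - <<'E'
from h import *
cap('wrist','w5');z=load('w5');blk(z)
for h in(.138,.153): cv2.imwrite(f'pics/w5r{int(h*1000)}.png',rect(z,h,x=(-.11,.07),y=(-.17,.08),s=3200))
S=toS(cloud(z))
m=(abs(S[...,2]-.217)<.004)&(S[...,1]<-.02)&(S[...,1]>-.19)&(abs(S[...,0])<.12)&(np.mgrid[:400,:640][0]<230); Q=S[m];print('knob',len(Q),Q.mean(0),(Q.min(0)+Q.max(0))/2)
E
```

```text
S [ 0.0515 -0.0446  0.282 ] t 8.1 F x,y,z in S [-1.29  0.37 -0.62]
blk 2926 [[-0.0536 -0.0122  0.1504]
 [ 0.0459  0.0628  0.1551]]
knob 571 [-0.03932895 -0.05807918  0.21646496] [-0.03941509 -0.05830715  0.21599731]
```

View pics/w5r138.png

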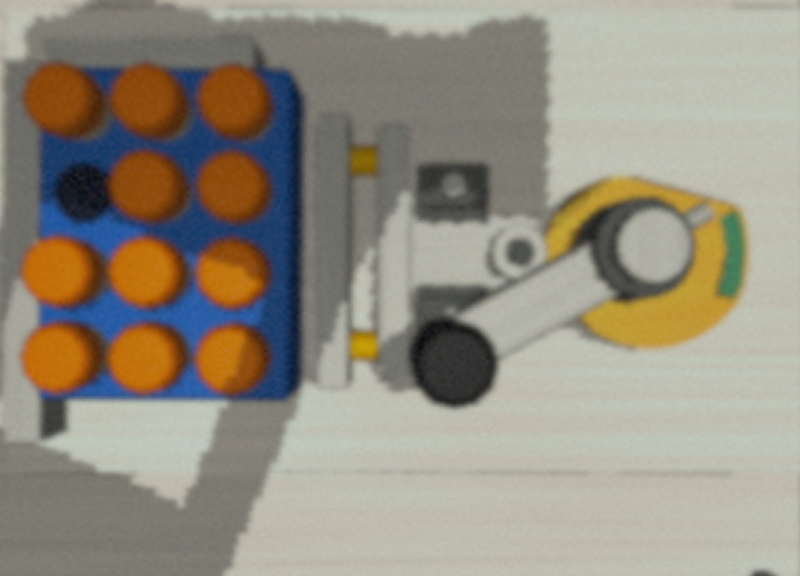

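View pics/w5r153.png

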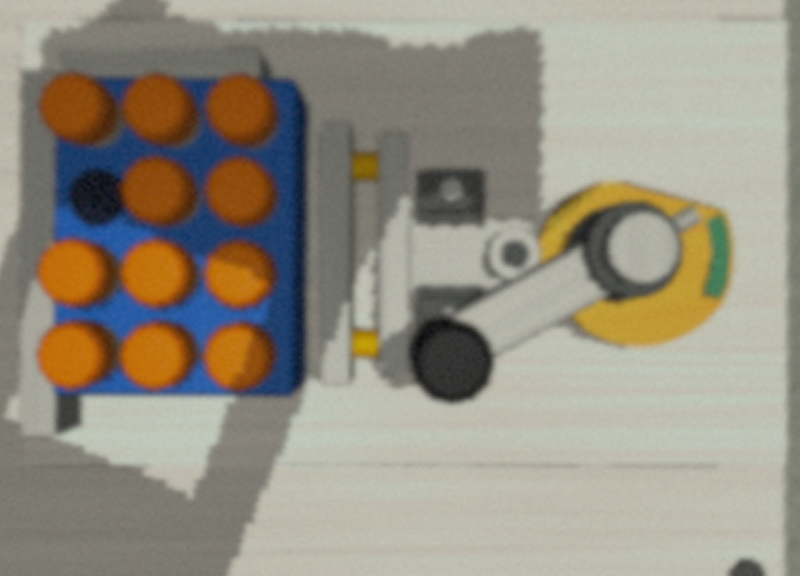

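>>> {"api": "carry_out", "payload": {"steps": "-0.04 0 -0.0065 0; -0.04 0 -0.007 0; -0.011 0 0 0; 0 0.02 0 0; 0 0 0 0", "fingers": 0.48, "grip_force": 20}}

```text
t: 8.57
position: [0.5501, -0.0851, 0.2648]
tcp_rot: [-1.561, -0.197, 0.198]
contact_force: [0.6, 1.2, -0.9]
gripper_width: 0.0304
```

```bash
python3 s.py; python3 -c "
from h import *;st()"
```

```text
S [-0.0429 -0.0544  0.2648] t 8.5667 F x,y,z in S [ 0.9   0.96 -0.92]
t 8.5667
position [ 0.5501 -0.0851  0.2648]
tcp_rot [-1.5609 -0.1968  0.1976]
contact_force [ 0.6266  1.1597 -0.9245]
gripper_width 0.0304
joints [-2.5580e-01  1.0320e-01  1.1797e+00  7.0000e-04  1.8595e+00 -2.0776e+00]
[[ 0.969 -0.001 -0.249]
 [ 0.249  0.001  0.969]
 [-0.    -1.     0.001]]
```

>>> {"api": "carry_out", "payload": {"steps": "0.0035 0 -0.0037 0; 0 0 0 0; 0 0.01 0 0; 0 0 0 0"}}

```text
t: 8.9
position: [0.5572, -0.0881, 0.254]
tcp_rot: [-1.561, -0.197, 0.199]
contact_force: [1.0, -0.9, -0.4]
gripper_width: 0.045
```

```bash
python3 s.py
```

```text
S [-0.0368 -0.0591  0.254 ] t 8.9 F x,y,z in S [ 0.73 -1.09 -0.44]
```

>>> {"api": "carry_out", "payload": {"steps": "-0.0025 0.01 0.001 0; 0 0.02 0 0; 0 0.02 0 0; 0 0.015 0 0; 0 0.009 0 0; 0 0 0 0; 0 0 0 0"}}

```text
t: 9.48
position: [0.5546, -0.088, 0.1812]
tcp_rot: [-1.561, -0.197, 0.198]
contact_force: [0.4, 0.4, 0.9]
gripper_width: 0.0449
```

```bash
python3 s.py; python3 - <<'E'
from h import *
cap('side','s6');z=load('s6');u,v=proj(z,toW((-.04,-.05,.18))).astype(int)
cv2.imwrite('pics/s6c.png',cv2.resize(z['p'][v-60:v+50,u-70:u+90,::-1],None,fx=5,fy=5,interpolation=cv2.INTER_CUBIC))
cap('wrist','w6')
E
```

```text
S [-0.0393 -0.0584  0.1812] t 9.4833 F x,y,z in S [0.52 0.3  0.94]
```

View pics/s6c.png

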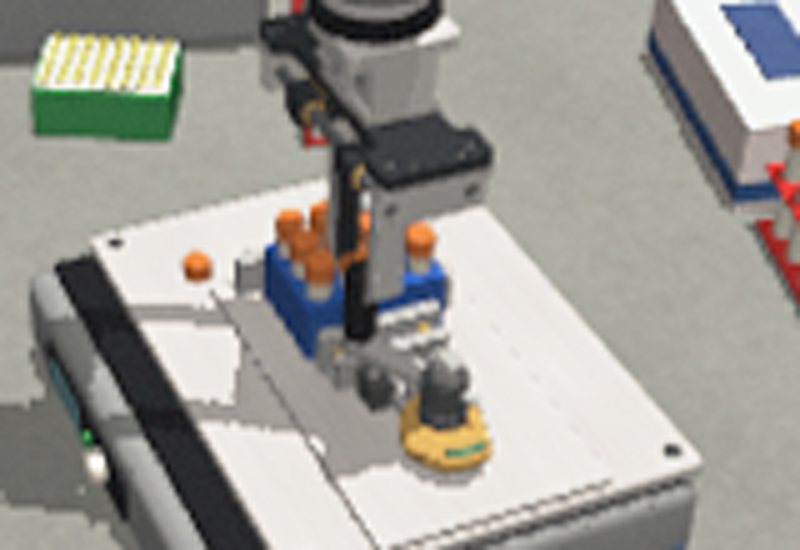

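View pics/w6.png

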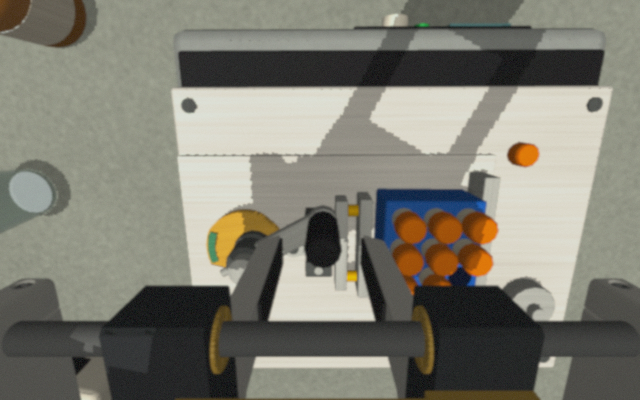

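>>> {"api": "carry_out", "payload": {"steps": "0 0 0 0; 0 0 0 0; 0 0 0 0; 0 0 0 0; 0 0 0 0; 0 0 0 0", "fingers": 0.1, "grip_force": 20}}

```text
t: 10.08
position: [0.5546, -0.0879, 0.1819]
tcp_rot: [-1.561, -0.198, 0.197]
contact_force: [0.2, 1.3, 2.6]
gripper_width: 0.0209
```

```bash
python3 s.py; python3 - <<'E'
from h import *
C=np.array([-.0087,-.1152]);r=.065
import sys
p=toS(arm.sense()['position'])[:2]
print(np.linalg.norm(p-C),np.degrees(np.arctan2(*(p-C)[::-1])))
E
```

```text
S [-0.0393 -0.0582  0.1819] t 10.0833 F x,y,z in S [0.51 1.24 2.58]
0.06467791659316582 118.22684414379829
```

```bash
cat > rot.py <<'E'
import sys
from h import *
C=np.array([-.0087,-.1152]);r=.065
s=arm.sense();p=toS(s['position'])[:2];f=np.array(s['contact_force']);F=np.array([f@XS,f@YS])
d=p-C;a=np.degrees(np.arctan2(d[1],d[0]));er=d/np.linalg.norm(d);et=np.array([er[1],-er[0]]) # cw tangent
print('t',s['t'],'S',np.round(p,4),'z',s['position'][2],'r %.4f ang %.1f'%(np.linalg.norm(d),a),'Frad %.1f Ftan(resist) %.1f Fz %.1f'%(F@er,-F@et,f[2]),'w',s['gripper_width'])
step=float(sys.argv[1]);n=int(sys.argv[2]); a0=float(sys.argv[3]) if len(sys.argv)>3 else a
M=R.from_rotvec(s['tcp_rot']).as_matrix()
q0=C+r*np.array([np.cos(np.radians(a0)),np.sin(np.radians(a0))])
out=[]
for k in range(1,n+1):
    b=np.radians(a0-k*step);q=C+r*np.array([np.cos(b),np.sin(b)])
    w=M.T@(XS*(q-q0)[0]+YS*(q-q0)[1]);out.append('%.4f 0 %.4f 0'%(w[0],w[2]));q0=q
print('; '.join(out),' -> cmd ang',a0-n*step)
E
python3 rot.py 4 5 118.2
```

```text
t 10.0833 S [-0.0393 -0.0582] z 0.18188981887196315 r 0.0647 ang 118.2 Frad 0.9 Ftan(resist) -1.0 Fz 2.6 w 0.0208873427136168
0.0041 0 0.0020 0; 0.0042 0 0.0017 0; 0.0043 0 0.0014 0; 0.0044 0 0.0011 0; 0.0045 0 0.0008 0  -> cmd ang 98.2
```

>>> {"api": "carry_out", "payload": {"steps": "0.0041 0 0.0020 0; 0.0042 0 0.0017 0; 0.0043 0 0.0014 0; 0.0044 0 0.0011 0; 0.0045 0 0.0008 0"}}

```text
t: 10.5
position: [0.5742, -0.0751, 0.1818]
tcp_rot: [-1.561, -0.199, 0.198]
contact_force: [-1.0, 2.5, 4.5]
gripper_width: 0.021
```

```bash
python3 rot.py 4 10 98.2
```

```text
t 10.5 S [-0.0171 -0.0509] z 0.18183229964007827 r 0.0649 ang 97.4 Frad 2.7 Ftan(resist) -0.0 Fz 4.5 w 0.020978174485354398
0.0045 0 0.0005 0; 0.0045 0 0.0002 0; 0.0045 0 -0.0001 0; 0.0045 0 -0.0004 0; 0.0045 0 -0.0008 0; 0.0044 0 -0.0011 0; 0.0043 0 -0.0014 0; 0.0042 0 -0.0017 0; 0.0041 0 -0.0020 0; 0.0039 0 -0.0022 0  -> cmd ang 58.2
```

>>> {"api": "carry_out", "payload": {"steps": "0.0045 0 0.0005 0; 0.0045 0 0.0002 0; 0.0045 0 -0.0001 0; 0.0045 0 -0.0004 0; 0.0045 0 -0.0008 0"}}

```text
t: 10.92
position: [0.5967, -0.0702, 0.1819]
tcp_rot: [-1.561, -0.2, 0.197]
contact_force: [-0.8, 3.4, 4.7]
gripper_width: 0.021
```

>>> {"api": "carry_out", "payload": {"steps": "0.0044 0 -0.0011 0; 0.0043 0 -0.0014 0; 0.0042 0 -0.0017 0; 0.0041 0 -0.0020 0; 0.0039 0 -0.0022 0"}}

```text
t: 11.33
position: [0.6192, -0.0731, 0.1818]
tcp_rot: [-1.561, -0.2, 0.197]
contact_force: [-0.2, 4.5, 4.7]
gripper_width: 0.0207
```

```bash
python3 rot.py 4 10 58.2
```

```text
t 11.3333 S [ 0.0269 -0.0603] z 0.181798049995164 r 0.0654 ang 57.0 Frad 4.2 Ftan(resist) 1.6 Fz 4.7 w 0.02065830413690099
0.0038 0 -0.0025 0; 0.0036 0 -0.0028 0; 0.0034 0 -0.0030 0; 0.0032 0 -0.0032 0; 0.0029 0 -0.0035 0; 0.0027 0 -0.0037 0; 0.0024 0 -0.0038 0; 0.0022 0 -0.0040 0; 0.0019 0 -0.0041 0; 0.0016 0 -0.0043 0  -> cmd ang 18.200000000000003
```

>>> {"api": "carry_out", "payload": {"steps": "0.0038 -0.001 -0.0018 0; 0.0036 0 -0.0024 0; 0.0034 0 -0.0030 0; 0.0032 0 -0.0032 0; 0.0029 0 -0.0035 0"}}

```text
t: 11.75
position: [0.6383, -0.0833, 0.182]
tcp_rot: [-1.561, -0.198, 0.198]
contact_force: [-0.2, 3.2, 1.8]
gripper_width: 0.0212
```

```bash
python3 rot.py 4 10 38.2
```

```text
t 11.75 S [ 0.0429 -0.0749] z 0.1820207378667538 r 0.0654 ang 38.0 Frad 2.4 Ftan(resist) 2.1 Fz 1.8 w 0.02115266194291867
0.0027 0 -0.0037 0; 0.0024 0 -0.0038 0; 0.0022 0 -0.0040 0; 0.0019 0 -0.0041 0; 0.0016 0 -0.0043 0; 0.0013 0 -0.0044 0; 0.0010 0 -0.0044 0; 0.0007 0 -0.0045 0; 0.0003 0 -0.0045 0; 0.0000 0 -0.0045 0  -> cmd ang -1.7999999999999972
```

>>> {"api": "carry_out", "payload": {"steps": "0.0027 0 -0.0037 0; 0.0024 0 -0.0038 0; 0.0022 0 -0.0040 0; 0.0019 0 -0.0041 0"}}

```text
t: 12.08
position: [0.6511, -0.0962, 0.1821]
tcp_rot: [-1.561, -0.198, 0.198]
contact_force: [1.1, 3.1, 1.6]
gripper_width: 0.0207
```

>>> {"api": "carry_out", "payload": {"steps": "0.0016 0 -0.0043 0; 0.0013 0 -0.0044 0; 0.0010 0 -0.0044 0; 0.0007 0 -0.0045 0; 0.0003 0 -0.0045 0; 0 0 -0.0045 0"}}

```text
t: 12.58
position: [0.6623, -0.1209, 0.1822]
tcp_rot: [-1.562, -0.198, 0.197]
contact_force: [2.1, 3.6, 0.2]
gripper_width: 0.0208
```

```bash
python3 rot.py 4 10 -1.8
```

```text
t 12.5833 S [ 0.0565 -0.1174] z 0.18220375013299464 r 0.0653 ang -2.0 Frad 2.8 Ftan(resist) 3.0 Fz 0.2 w 0.020815010614206198
-0.0003 0 -0.0045 0; -0.0006 0 -0.0045 0; -0.0009 0 -0.0044 0; -0.0012 0 -0.0044 0; -0.0015 0 -0.0043 0; -0.0018 0 -0.0042 0; -0.0021 0 -0.0040 0; -0.0024 0 -0.0039 0; -0.0026 0 -0.0037 0; -0.0029 0 -0.0035 0  -> cmd ang -41.8
```

>>> {"api": "carry_out", "payload": {"steps": "0.0002 0 -0.0045 0; -0.0005 0 -0.0045 0; -0.0009 0 -0.0044 0"}}

```text
t: 12.83
position: [0.664, -0.1339, 0.1821]
tcp_rot: [-1.561, -0.197, 0.198]
contact_force: [0.7, 4.2, 0.3]
gripper_width: 0.0209
```

>>> {"api": "carry_out", "payload": {"steps": "-0.0012 0 -0.0044 0; -0.0015 0 -0.0043 0"}}

```text
t: 13.0
position: [0.6637, -0.1419, 0.1821]
tcp_rot: [-1.559, -0.198, 0.198]
contact_force: [1.8, 6.8, -0.3]
gripper_width: 0.0208
```

```bash
python3 rot.py 3 8 -21.8
```

```text
t 13.0 S [ 0.0526 -0.1381] z 0.18209740000868968 r 0.0654 ang -20.5 Frad 1.1 Ftan(resist) 6.9 Fz -0.3 w 0.020773229880977278
-0.0013 0 -0.0031 0; -0.0015 0 -0.0031 0; -0.0017 0 -0.0030 0; -0.0018 0 -0.0029 0; -0.0020 0 -0.0028 0; -0.0021 0 -0.0027 0; -0.0022 0 -0.0026 0; -0.0024 0 -0.0024 0  -> cmd ang -45.8
```

>>> {"api": "carry_out", "payload": {"steps": "-0.0013 0 -0.0031 0; -0.0015 0 -0.0031 0; -0.0017 0 -0.0030 0"}}

```text
t: 13.25
position: [0.6619, -0.1513, 0.1821]
tcp_rot: [-1.558, -0.2, 0.198]
contact_force: [2.6, 8.2, -0.7]
gripper_width: 0.021
```

>>> {"api": "carry_out", "payload": {"steps": "-0.0018 0 -0.0029 0; -0.0020 0 -0.0028 0"}}

```text
t: 13.42
position: [0.6604, -0.1561, 0.1822]
tcp_rot: [-1.555, -0.202, 0.198]
contact_force: [4.1, 12.7, -0.6]
gripper_width: 0.0206
```

>>> {"api": "carry_out", "payload": {"steps": "-0.0021 0 -0.0027 0; -0.0022 0 -0.0026 0"}}

```text
t: 13.58
position: [0.6577, -0.1634, 0.1821]
tcp_rot: [-1.558, -0.202, 0.198]
contact_force: [3.0, 8.0, -1.8]
gripper_width: 0.0211
```

```bash
python3 rot.py 3 8 -42.8
```

```text
t 13.5833 S [ 0.0413 -0.1574] z 0.1821204547127168 r 0.0654 ang -40.1 Frad -0.8 Ftan(resist) 8.6 Fz -1.8 w 0.021092640182350707
-0.0024 0 -0.0024 0; -0.0025 0 -0.0023 0; -0.0026 0 -0.0022 0; -0.0027 0 -0.0020 0; -0.0028 0 -0.0019 0; -0.0029 0 -0.0017 0; -0.0030 0 -0.0016 0; -0.0031 0 -0.0014 0  -> cmd ang -66.8
```

>>> {"api": "carry_out", "payload": {"steps": "-0.0024 0 -0.0024 0"}}

```text
t: 13.67
position: [0.6556, -0.1673, 0.1821]
tcp_rot: [-1.56, -0.2, 0.198]
contact_force: [4.5, 4.7, -0.8]
gripper_width: 0.0206
```

>>> {"api": "carry_out", "payload": {"steps": "-0.0025 0 -0.0023 0"}}

```text
t: 13.75
position: [0.6533, -0.1715, 0.182]
tcp_rot: [-1.562, -0.199, 0.198]
contact_force: [1.7, 0.9, -1.5]
gripper_width: 0.0214
```

```bash
python3 rot.py 3 6 -48.8
```

```text
t 13.75 S [ 0.0351 -0.1641] z 0.18197631435842387 r 0.0656 ang -48.1 Frad 0.9 Ftan(resist) 1.6 Fz -1.5 w 0.02141203069789897
-0.0026 0 -0.0022 0; -0.0027 0 -0.0020 0; -0.0028 0 -0.0019 0; -0.0029 0 -0.0017 0; -0.0030 0 -0.0016 0; -0.0031 0 -0.0014 0  -> cmd ang -66.8
```

>>> {"api": "carry_out", "payload": {"steps": "-0.0026 0 -0.0022 0; -0.0027 0 -0.0020 0; -0.0028 0 -0.0019 0"}}

```text
t: 14.0
position: [0.6465, -0.1801, 0.182]
tcp_rot: [-1.562, -0.197, 0.198]
contact_force: [0.7, 1.5, -1.9]
gripper_width: 0.0208
```

>>> {"api": "carry_out", "payload": {"steps": "-0.0029 0 -0.0017 0; -0.0030 0 -0.0016 0; 0 0 0 0"}}

```text
t: 14.25
position: [0.641, -0.1851, 0.182]
tcp_rot: [-1.563, -0.196, 0.197]
contact_force: [2.1, 1.6, -2.4]
gripper_width: 0.0211
```

```bash
python3 rot.py 3 2; python3 - <<'E'
from h import *
cap('wrist','w7')
z=load('w7')
cv2.imwrite('pics/w7r.png',rect(z,.12,x=(-.11,.07),y=(-.2,.05),s=3200))
E
```

```text
t 14.25 S [ 0.0197 -0.1741] z 0.18200432144835144 r 0.0655 ang -64.2 Frad 0.2 Ftan(resist) 2.7 Fz -2.4 w 0.021059088051410716
-0.0031 0 -0.0014 0; -0.0032 0 -0.0012 0  -> cmd ang -70.23985439542386
```

View pics/w7r.png

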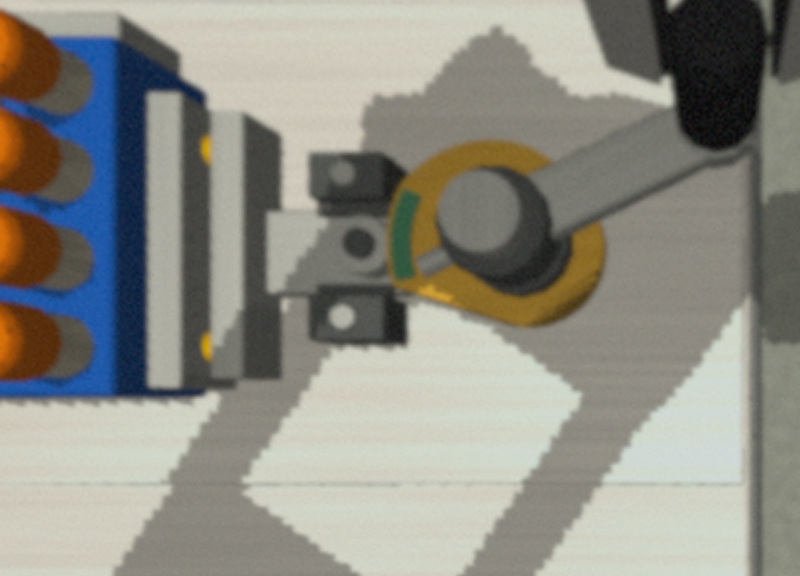

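>>> {"api": "carry_out", "payload": {"steps": "0 0 0 0; 0 0 0 0; 0 0 0 0; 0 0 0 0; 0 0 0 0", "fingers": 0.48}}

```text
t: 14.72
position: [0.6416, -0.1843, 0.1827]
tcp_rot: [-1.562, -0.197, 0.197]
contact_force: [-0.4, 0.1, -0.4]
gripper_width: 0.0453
```

>>> {"api": "carry_out", "payload": {"steps": "0 -0.015 0 0; 0 -0.025 0 0; 0 -0.03 0 0; 0 -0.03 0 0; 0.03 0 0.03 0; 0.02 0 0.03 0; 0 0 0.03 0; 0 0 0.03 0; 0 0 0 0; 0 0 0 0"}}

```text
t: 15.55
position: [0.6598, -0.0546, 0.2832]
tcp_rot: [-1.562, -0.201, 0.199]
contact_force: [0.8, 0.4, -0.6]
gripper_width: 0.045
```

```bash
python3 s.py; python3 - <<'E'
from h import *
cap('wrist','w8');z=load('w8');blk(z)
cv2.imwrite('pics/w8r.png',rect(z,.138))
S=toS(cloud(z))
m=(abs(S[...,2]-.217)<.004)&(S[...,1]<-.02)&(S[...,1]>-.2)&(abs(S[...,0])<.12)&(np.mgrid[:400,:640][0]<230); Q=S[m];print('knob',len(Q),Q.mean(0),(Q.min(0)+Q.max(0))/2)
cap('top','t8')
E
```

```text
S [ 0.0709 -0.0526  0.2832] t 15.55 F x,y,z in S [ 0.82  0.19 -0.6 ]
blk 3033 [[-0.0535 -0.0084  0.1501]
 [ 0.0449  0.0667  0.1553]]
knob 504 [ 0.01965052 -0.17246957  0.21634539] [ 0.02006067 -0.17314298  0.2159804 ]
```

View pics/w8r.png

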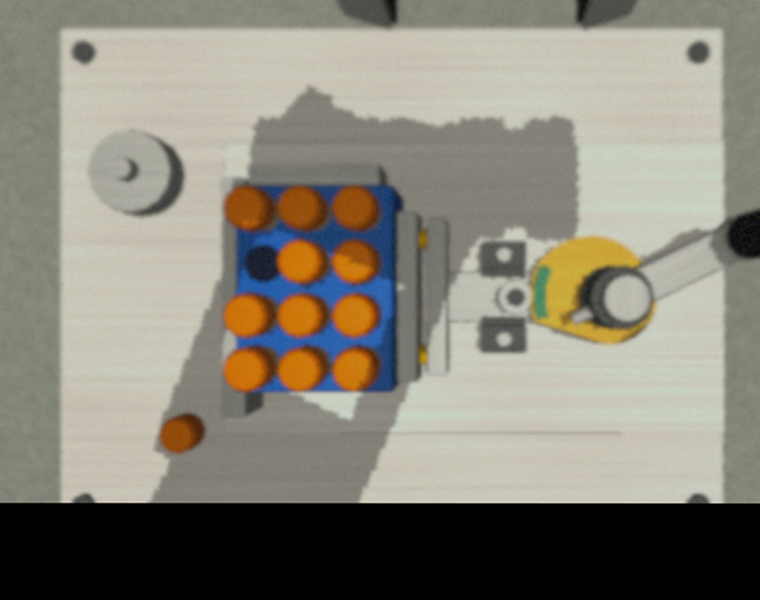

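View pics/t8.png

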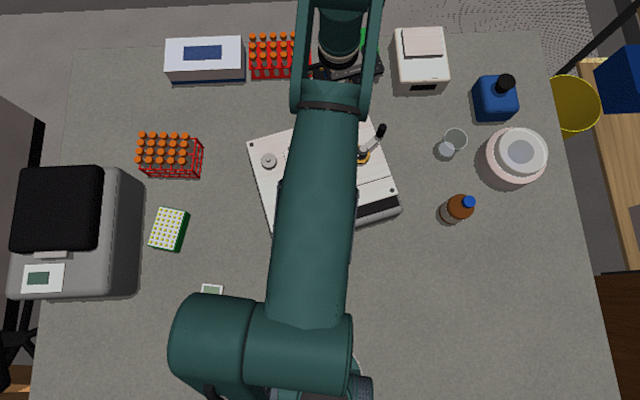

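>>> {"api": "carry_out", "payload": {"steps": "0 0 0 0; 0 0 0 0; 0 0 0 0; 0 0 0 0; 0 0 0 0; 0 0 0 0"}}

```text
t: 16.15
position: [0.6599, -0.0563, 0.2823]
tcp_rot: [-1.562, -0.197, 0.197]
contact_force: [0.7, -0.0, 0.9]
gripper_width: 0.0448
```

```bash
python3 - <<'E'
from h import *
cap('wrist','w9');z=load('w9');blk(z)
cv2.imwrite('pics/w9r.png',rect(z,.153,x=(-.08,.08),y=(-.17,.08),s=3200))
S=toS(cloud(z))
m=(abs(S[...,2]-.217)<.004)&(S[...,1]<-.02)&(S[...,1]>-.2)&(abs(S[...,0])<.12)&(np.mgrid[:400,:640][0]<230); Q=S[m];print('knob',Q.mean(0))
E
```

```text
blk 3068 [[-0.0536 -0.0084  0.1499]
 [ 0.0457  0.0667  0.1555]]
knob [ 0.01975716 -0.17246801  0.21632715]
```

View pics/w9r.png

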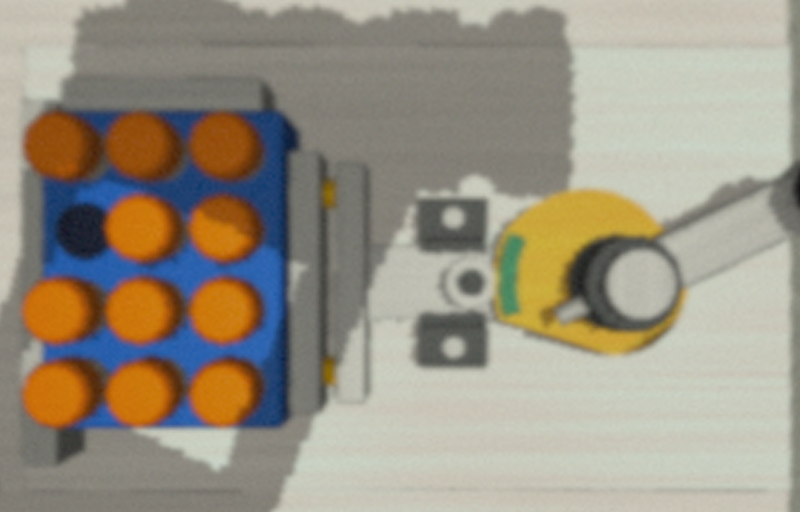

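The block lies flush against the stop and the fence. The follower is on the green dwell, and the crank has not moved since I let go.

```bash
python3 -c "
from rig import arm
print(arm.hand_in())"
```

```text
the job is handed in; nothing more can be done
None
```

I slid the block home, cranked the clamp onto its dwell, let go and handed the job in at about 16 s. In the last pictures the jaw is holding the block by itself.

- **Sliding the block:** I pushed it about 34 mm with closed fingers at 5.5–7 N. It stopped dead at the end stop, where the push rose to about 10 N. After about 12 mm I backed off once to check a steady 3–5 N upward force on the fingers. The block was straight and undisturbed, so I carried on.
- **Cranking the clamp:** With a 20 N grip I turned the handle about 182° clockwise. The load rose to about 8–9 N, then fell below 3 N about 166° into the turn. I went about 16–20° further, to the middle of the dwell.
- **Last checks:**
  - With the hand clear, the knob read the same position twice, 0.6 s apart.
  - The follower sits near the middle of the green arc.
  - The block lies flush on the stop and the fence, with the jaw against it.
  - The weight and the loose cap are where they were. The bystanders I could see in the last top view had not moved; the arm hid part of the bench, including most of the timer, though I never went near the timer.
- **What was off:** The force on the tool briefly reached about 13 N at the top of the rise, above the stated 7–10 N. In the dwell it read 2.7 N just before I let go, close to the 3 N limit.

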